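Load a camera module and trip the dark-box tester

ROBOT

A 7-joint arm with a two-finger parallel gripper is mounted at the origin on the work surface. World frame = base frame: x ahead of the robot, y to its left, z up, the work surface at z = 0. Lengths are in m, angles in rad, forces in N, time in s.
With the tool pointing down it reaches from about 0.425 to 0.925 m from the base axis. Payload 6.8 kg.
Tool frame: the origin (TCP) lies at the very end of the fingers, on their centre line; the grasp point (between the pads) lies grasp_offset behind it (grasp_offset is the distance from the TCP to the grasp point, in m); z points along the fingers, y is the direction in which the jaws open and shut (so a half turn about z gives the same grasp; the last joint's range is limited). The gripper opens to 85 mm and grips with 20 to 120 N. Pads are 22 mm wide; open, the fingers measure 114 mm over their backs; the gripper's body (76 mm by 85 mm) begins 54 mm behind the grasp point. The pads swing forward as they close: fully open they stand 13 mm farther back than shut.
Start: joints at [1.167, 0.477, 0.022, 1.555, -0.011, 1.109, -0.083], TCP at [0.197, -0.646, 0.231] pointing down, gripper open.
Joint ranges: [-2.96, 2.96], [-0.34, 2.1], [-1.41, 1.46], [0.24, 2.44], [-1.37, 4.51], [0.17, 1.92], [-2.96, 2.96]. Speed limits (rad/s): [2.39, 2.39, 3.14, 3.14, 3.14, 3.14, 3.14].

INTERFACE

Orientations are given as a unit quaternion [w, x, y, z].
In Python, from station import * gives the robot as it stands.
- The arm moves only by the shell command python3 -m handwheel 'ROWS' [FORCE]. ROWS is JSON, one flat list of numbers, 7 for each row, row after row: the shift along the world's x, y, z in cm, then the turn, a rotation vector about the world's x, y, z in degrees, then the opening, from 0 (shut) to 1 (fully open). In form: [tx, ty, tz, ax, ay, az, fingers, tx, ty, tz, ax, ay, az, fingers, ...]. A call has 1 to 8 rows; each row is the pose to reach, as a shift and turn from the pose measured when the call began; what a row does not reach only later rows make up. A row lasts 1/12 s, in which the tool goes at most 41.7 mm and 7.16 degrees, less where a joint would pass 70% of its speed; a pose out of reach is approached as far as the arm can. A call with a gripper value outside its range is refused whole. The fingers move at their own pace and stop on an object; FORCE is the grip in N (left out, the last holds). Time passes only in rows, so rows that repeat a pose let the fingers close. It gives the time, the measured TCP pose, the force and the opening at its end, in the units of the state.
- get_obs(): the state, without advancing time (a new reading comes with each control period).
- read_camera(name): name is "scene" or "top"; returns the picture (384x512x3 uint8, red, green, blue); there is no depth.
- camera_info(name): a dict with "fx", "fy", "cx", "cy" (pixels), "R" (3x3) and "t" (3): a world point X has camera coordinates R X + t. Camera axes: x right, y down, z forward; pixel columns grow to the right and rows downward; lengths in m; the calibration is good to about 2 mm. A picture is of the moment at which its call begins. camera_info takes no time and is no camera call.
- hand_in(): hands the job in, once; it reports no verdict.
The state is a dict: "t": time; "q": joint angles; "joint_vel": joint speeds; "joint_torque": joint torques, N m; "eef_pos": TCP position; "tool_rot": TCP orientation; "contact_force": force on the tool from outside, world axes, zero at the start; "torque": the same for the moment, N m; "gripper_width": opening from 0.0 (shut) to 1.0 (fully open).
Only numpy, scipy, OpenCV 4.12 (cv2) and the standard library are available. Lean on these libraries where they do the work, as an engineer would, in place of code of your own. Each camera call takes 0.05 s, during which the arm holds its last target. There are 200 camera calls.

TASK

Lift the camera module (the one with the lens, not the finned heat sink) out of its tray across its width, lay it on the bench, take it again across its ends and set it gently, lens up and fully home, into the nest of the tester's slide, without ever dropping it. Turn the ball knob clockwise until the keeper comes up against its stop over the module. Then push the slide fully into the hood against its spring, hold it home for a good second and let it come all the way back out, leaving the module locked in its nest and the other things where they were.

Things in the scene. Friction and masses are not known exactly. Their poses are not given: they have to be found in the camera images.
- module: Camera module: plain aluminium box 44 (its x) x 62 (its y) x 24 (z) mm, 0.16 kg, same both ways round. A black cone-shaped lens bezel, 20 mm wide narrowing to 15 and only 3 mm tall, stands in the middle of its top and gives no grip. Origin: centre of its underside; z is up. It lies in the tray with its long side (y) across the channel.
- heatsink: Finned aluminium heat sink of the same outline, 44 x 62 x 22 mm, lying in the other half of the tray. Not needed: leave it alone. Origin: centre of its underside.
- tray: Black channel tray, open on top, fixed: inside 240 (its x) x 68 (its y) mm, floor and walls 4 mm thick, rim 34 mm above the bench. Its long walls stand 3 mm from the parts' ends, so parts can only be gripped across their 44 mm width, along the tray's x, where 25 mm or more is free beside each. Which part lies in which half varies. Origin: centre of its underside.
- tester: Dark-box tester, fixed: aluminium base 290 x 150 x 12 mm, a low grey hood 150 wide and 132 high at its far end, and before it a slide that runs into the hood. Origin: on the bench, straight below the nest's centre when the slide is out. Its x is the way the slide is pushed in, z up. Base from x = -105 to 185 mm, hood's front face at x = 42 mm.
- nest (a point): Centre of the nest floor, on the slide (moves with it), 34 mm above the bench; axes as the tester's. The module stands here, its 62 mm length along y, either way round, between a front rail 22 mm high and a backstop 30 mm high (inner faces at x = -24.5, 24.5 mm; 8 mm thick): so gripped only across its ends, open but for sloped lead-in lips 4 mm high, from y = 33 to 41 mm.
- ball (a point): Centre of the keeper's smooth black ball knob, 34 mm diameter, 90 mm above the bench, at nest x = -62 mm, y = 0. It turns about a vertical axis through this point. Polished, slippery (friction 0.3 to 0.5): grip it across its widest part, level with this point, with 20 N or more; turning takes about 0.12 N m. A 12 mm neck joins it to the keeper finger below.
- keeper (a joint): Angle of the steel keeper finger (48 mm long, 14 wide, top 66 mm above the bench, 1.7 mm clear over a seated module), rad: 0 to 0.25 at the start, open, pointing to the tester's +y; grows as the ball turns clockwise seen from above; stop at 1.4, where it points along the tester's x, over the module's front edge. Stays where left.
- push_bar (a point): Middle of the front face of the slide's black push bar (the face towards the robot, at nest x = -117 mm), 46 mm above the bench. The bar is 90 mm wide (y), 10 mm thick (x), and reaches from 26 to 66 mm above the bench; it is pushed along the tester's +x.
- carriage (a joint): How far the slide has been pushed in, m: 0 out (at rest) to 0.070 fully home against its stop. A return spring pushes it back with 4 N at rest, rising to about 10 N when home; damped, 40 N per m/s.
- driver: Screwdriver, 150 mm long, lying on the bench to the left of the tester; a bystander. Origin below its middle.
- lens_ring: Dark steel lens ring, 64 mm outside, 12 mm high, lying on the bench; a bystander. Origin: centre of its underside.
- carton: Small cardboard carton, 70 x 55 x 60 mm, on the bench beyond the tray; a bystander. Origin: centre of its underside.
There are look-alikes about, which are no part of the job. What is shaped like the module but green or turquoise is not meant.

How it is judged:
On the way, in this order (a step that is already met when the one before it is completed fails the run):
1. the module lies on the bench, lens up and let go (height (world z) of module below 0.002 m and angle between module's own z axis and vertical below 0.04 rad and contact force between the fingers and module below 0.1 N), for 0.1 s.
2. the module stands in the nest, fully home and let go (horizontal distance between module and nest below 0.004 m and z of module in the frame of nest between -0.002 and 0.0015 m and angle between the y axis of module and the y axis of nest, either way round below 0.1 rad and angle between module's own z axis and vertical below 0.04 rad and contact force between the fingers and module below 0.1 N), for 0.2 s.
3. the keeper is turned over the module, up to its stop (horizontal distance between module and nest below 0.004 m and z of module in the frame of nest between -0.002 and 0.0015 m and angle between the y axis of module and the y axis of nest, either way round below 0.1 rad and angle between module's own z axis and vertical below 0.04 rad and value of joint keeper above 1.28 rad), for 0.2 s.
4. the slide is pushed fully home with the module locked in it, and held there for at least 0.9 s (all of step 3 and value of joint carriage above 0.067 m), for 0.9 s.
At the end, for the whole second after the job is handed in: Slide out (within 3 mm), module at rest on the nest floor, lens up (within 1.5 mm of the floor, 4 mm of the nest's centre, 0.1 rad in line), keeper within 0.12 rad of its stop over it, heat sink, screwdriver, ring and carton within 20 mm of where they were (all of step 3 and value of joint carriage below 0.003 m and linear speed of module below 0.02 m/s and distance of each of heatsink, driver, lens_ring, carton from where it was at the start of the episode below 0.02 m); the robot touches nothing.
It fails at once if the module is dropped (it falls, out of the fingers, by more than about 7 mm) (linear speed of module above 0.38 m/s and contact force between the fingers and module below 0.02 N and value of joint carriage below 0.003 m).
It fails at once if a bystander (heat sink, screwdriver, ring, carton) is shifted more than 30 mm (distance of any of heatsink, driver, lens_ring, carton from where it was at the start of the episode above 0.03 m).
It also fails if it takes over 72 s, if anything falls off the work surface, if the arm or the gripper's body presses on something with over 40 N, if the wrist force passes 120 N, or if a joint passes its speed limit or range.

## Working session

There is one attempt and no reset: what is moved stays moved. The work goes in short steps, Python scripts to look and compute and a shell command to move; the robot and the scene stay as the last step left them, time stands still between calls to the robot, and variables do not carry over. Pictures are saved under pics/ and viewed, on a budget of 10 in all, crops included, one or two more only if the job needs it, and the job is handed in when it is done.

```bash
ls; mkdir -p pics
python3 - <<'E'
from station import *
import cv2
for n in ("scene","top"):
    im=read_camera(n); cv2.imwrite(f"pics/{n}0.png",im[:,:,::-1]); 
    c=camera_info(n); print(n,c)
print(get_obs()); 
try: print(grasp_offset)
except Exception as e: print(e)
E
```

```text
pics
scene {'fx': 393.1985241816508, 'fy': 393.1985241816508, 'cx': 253.56990813592924, 'cy': 184.8481219632561, 'R': array([[-0.68136057,  0.73192186, -0.0061778 ],
       [ 0.55920632,  0.51509337, -0.64958996],
       [-0.47226695, -0.44605965, -0.76025964]]), 't': array([ 0.38605948, -0.23810684,  1.54385345])}
top {'fx': 477.5218686449644, 'fy': 477.5218686449644, 'cx': 264.0797215237517, 'cy': 189.0214037695086, 'R': array([[ 0.01435753, -0.99972614,  0.01848006],
       [-0.98409009, -0.01740144, -0.17681598],
       [ 0.17708913, -0.0156474 , -0.98407042]]), 't': array([-0.04478013,  0.56125413,  1.61464697])}
{'t': 0.1, 'q': array([ 1.1668881 ,  0.47771415,  0.02230241,  1.55631375, -0.01148725,
        1.10927352, -0.08309523]), 'joint_vel': array([ 0.00138254, -0.00150345,  0.0010121 , -0.00114915, -0.00208468,
        0.00027092, -0.00045807]), 'joint_torque': array([ 3.96697797e-03, -5.97762251e+01,  1.61343042e+00, -2.81956208e+01,
        1.28101098e-02,  5.00879265e-03,  3.31980152e-05]), 'eef_pos': array([ 0.19663596, -0.64519437,  0.23044075]), 'tool_rot': array([-7.72279140e-04,  9.89076892e-01,  1.47398361e-01, -1.69141840e-04]), 'contact_force': array([-0.37079701,  0.12321067, -0.14554674]), 'torque': array([ 0.04290768, -0.00559962,  0.036336  ]), 'gripper_width': 1.0021247985525343}
0.0187
```

View pics/scene0.png

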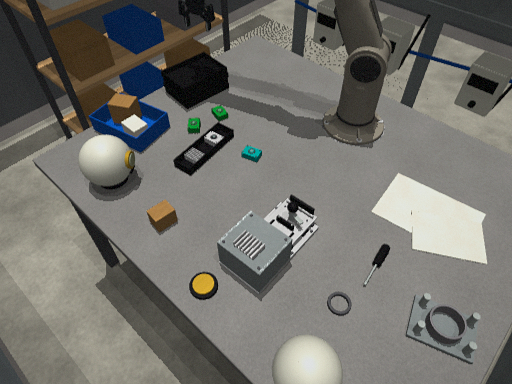

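View pics/top0.png

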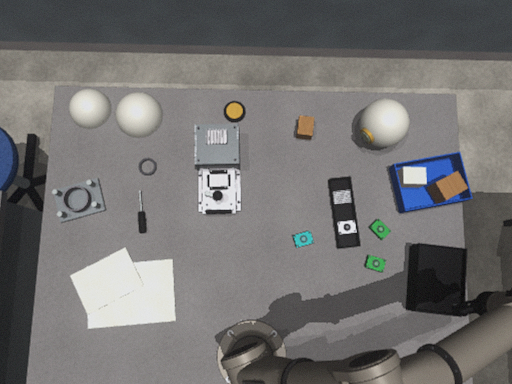

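Scene: the module candidates in the top view are the silver one with a lens in the tray (346,228), the finned heat sink in the tray (342,198), turquoise (303,239), and green (380,229) and (375,264). I choose the silver part with the lens at (346,228), and check it in a close crop that also shows the tester.

```bash
cat > h.py <<'E'
from station import *
import numpy as np, cv2
def ray(n,uv):
    c=camera_info(n); R=np.array(c["R"]); t=np.array(c["t"])
    d=np.array([(uv[0]-c["cx"])/c["fx"],(uv[1]-c["cy"])/c["fy"],1.])
    return -R.T@t, R.T@d
def onz(n,uv,z):
    o,d=ray(n,uv); return o+d*(z-o[2])/d[2]
def proj(n,X):
    c=camera_info(n); p=np.array(c["R"])@np.array(X)+np.array(c["t"])
    return np.array([c["fx"]*p[0]/p[2]+c["cx"],c["fy"]*p[1]/p[2]+c["cy"]])
E
python3 - <<'E'
import cv2,numpy as np
t=cv2.imread("pics/top0.png"); s=cv2.imread("pics/scene0.png")
r=lambda im,x,y,w,h,k:cv2.resize(im[y:y+h,x:x+w],None,fx=k,fy=k,interpolation=cv2.INTER_CUBIC)
a=r(t,190,160,56,60,7); b=r(t,320,172,50,80,5.25)   # 392x420, 262x420
cv2.imwrite("pics/crop1.png",np.hstack([a,b]))
E
```

```text
(no output)
```

View pics/crop1.png

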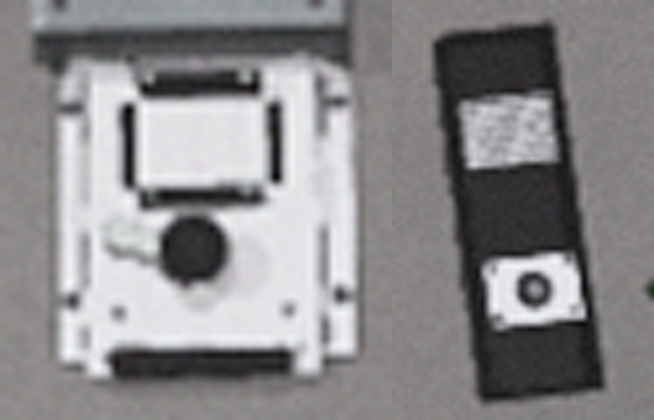

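The crop confirms it: the silver part with the lens is at about (346,228), and the finned one is the heat sink at (342,197). The keeper finger points left (tester +y), the ball is at about (217,195) and the push bar at about (219,212).

Run:
```python
from h import *
t=cv2.imread("pics/top0.png"); 
g=cv2.cvtColor(t,cv2.COLOR_BGR2GRAY); k=4
def blobs(x,y,w,h,lo,hi,zs,name,amin=10):
    c=cv2.resize(g[y:y+h,x:x+w],None,fx=k,fy=k,interpolation=cv2.INTER_CUBIC)
    m=cv2.inRange(c,lo,hi)
    for ct in cv2.findContours(m,cv2.RETR_LIST,cv2.CHAIN_APPROX_NONE)[0]:
        a=cv2.contourArea(ct)/k/k
        if a<amin: continue
        P=(ct[:,0]+.5)/k-.5+[x,y]
        W=np.array([onz("top",p,zs)[:2] for p in P]).astype(np.float32)
        r=cv2.minAreaRect(W*1000); M=cv2.moments(W*1000)
        b=cv2.boxPoints(r); e=[b[1]-b[0],b[2]-b[1]]; L=max(e,key=np.linalg.norm)
        print(name,"px",P.mean(0).round(1),"area",round(a,1),"ctr",np.round(r[0],1),"size",np.round(r[1],1),"centroid",np.round([M['m10']/M['m00'],M['m01']/M['m00']],1),"long ang",round(np.degrees(np.arctan2(L[1],L[0]))%180,2))
blobs(320,172,50,80,0,75,.034,"tray",500)
blobs(335,215,25,25,120,255,.028,"module",60)
blobs(338,220,15,16,0,120,.031,"lens",5)
blobs(328,185,28,22,120,255,.026,"heatsink",60)
blobs(205,172,28,24,130,255,.034,"nestfloor",60)
blobs(209,186,18,18,0,75,.09,"ball",20)
blobs(200,205,40,14,0,80,.066,"bar",20)
blobs(196,166,46,50,125,255,.03,"base",300)
s=cv2.imread("pics/scene0.png"); print("hood hint",onz("top",(195,124),.132),onz("top",(240,124),.132),onz("top",(195,165),.132),onz("top",(240,165),.132))
```

```text
tray px [343.5 212.4] area 1635.2 ctr [ 489.3 -314.3] size [249.1  85.5] centroid [ 489.1 -314.8] long ang 7.15
module px [346.3 227.1] area 219.7 ctr [ 437.  -326.1] size [46.7 64.3] centroid [ 436.9 -326.2] long ang 97.05
lens px [344.4 234.1] area 30.5 ctr [ 412.4 -320.1] size [51.5 13.1] centroid [ 410.6 -320.5] long ang 89.26
lens px [346.5 226.7] area 31.6 ctr [ 436.7 -326.1] size [21.  22.1] centroid [ 436.9 -325.9] long ang 179.13
lens px [342.3 220.1] area 9.6 ctr [ 458.4 -312.9] size [ 6.1 36.2] centroid [ 459.6 -309.6] long ang 90.94
heatsink px [341.6 196.7] area 206.9 ctr [ 544.7 -310.9] size [47.  62.2] centroid [ 543.8 -311.1] long ang 96.72
nestfloor px [218.3 184.5] area 524.1 ctr [581.9 125. ] size [85.2 98.7] centroid [584.2 124.1] long ang 91.05
ball px [217.1 195.3] area 64.1 ctr [531.1 123.7] size [31.2 30.8] centroid [530.7 123.7] long ang 12.48
ball px [217.8 187.8] area 22.5 ctr [556.6 121.1] size [ 6.9 56. ] centroid [556.5 121.8] long ang 92.44
bar px [218.2 211.7] area 92.8 ctr [477.4 120.4] size [14.6 87.1] centroid [477.6 121.6] long ang 90.97Traceback (most recent call last):
  File "<stdin>", line 22, in <module>
  File "<stdin>", line 11, in blobs
  File "h.py", line 8, in onz
    o,d=ray(n,uv); return o+d*(z-o[2])/d[2]
        ~~~^^^^^^
  File "h.py", line 4, in ray
    c=camera_info(n); R=np.array(c["R"]); t=np.array(c["t"])
ValueError: time passes only in moves, steps and waits
```

```bash
sed -i 's/^def ray/from functools import lru_cache\nCI={n:camera_info(n) for n in ("scene","top")}\ncamera_info=CI.get\ndef ray/' h.py
cat > b.py <<'E'
from h import *
k=4
def blobs(cam,g,x,y,w,h,lo,hi,zs,name,amin=10,amax=1e9):
    c=cv2.resize(g[y:y+h,x:x+w],None,fx=k,fy=k,interpolation=cv2.INTER_CUBIC)
    m=cv2.inRange(c,lo,hi)
    for ct in cv2.findContours(m,cv2.RETR_LIST,cv2.CHAIN_APPROX_NONE)[0]:
        a=cv2.contourArea(ct)/k/k
        if not amin<a<amax: continue
        P=(ct[:,0]+.5)/k-.5+[x,y]
        W=np.array([onz(cam,p,zs)[:2] for p in P]).astype(np.float32)
        r=cv2.minAreaRect(W*1000); M=cv2.moments(W*1000)
        b=cv2.boxPoints(r); e=[b[1]-b[0],b[2]-b[1]]; L=max(e,key=np.linalg.norm)
        print(name,"px",P.mean(0).round(1),"area",round(a,1),"ctr",np.round(r[0],1),"size",np.round(r[1],1),"centroid",np.round([M['m10']/M['m00'],M['m01']/M['m00']],1),"ang",round(np.degrees(np.arctan2(L[1],L[0]))%180,2))
E
python3 - <<'E'
from b import *
g=cv2.imread("pics/top0.png",0)
blobs("top",g,205,166,28,24,0,100,.05,"dark",3,200)
blobs("top",g,196,163,46,53,115,255,.012,"base@12",300)
blobs("top",g,207,170,24,19,170,255,.034,"floor",60)
s=cv2.imread("pics/scene0.png"); 
crop=cv2.resize(s[190:265,230:330],None,fx=6,fy=6,interpolation=cv2.INTER_CUBIC); cv2.imwrite("pics/crop2.png",crop)
E
```

```text
dark px [217.9 187.8] area 34.1 ctr [563.9 123.9] size [ 9.6 60. ] centroid [563.7 125.8] ang 94.0
dark px [208.  180.4] area 15.2 ctr [589.2 161.3] size [41.   6.1] centroid [590.2 160.7] ang 2.0
dark px [228.9 179.9] area 14.3 ctr [592.3  88.1] size [39.2  6.1] centroid [592.7  87.7] ang 1.59
dark px [218.5 171.5] area 47.8 ctr [621.5 126.2] size [13.  59.5] centroid [621.4 126.5] ang 92.89
dark px [218.2 166.5] area 49.4 ctr [637.7 125.4] size [ 9.9 97.3] centroid [639.3 129.1] ang 91.07
base@12 px [219.9 190.3] area 2150.6 ctr [566.5 126.5] size [191.1 163.9] centroid [557.3 125.5] ang 1.3
floor px [221.5 178.6] area 247.8 ctr [598.  125.4] size [67.5 84.5] centroid [596.7 124.1] ang 91.06
```

View pics/crop2.png

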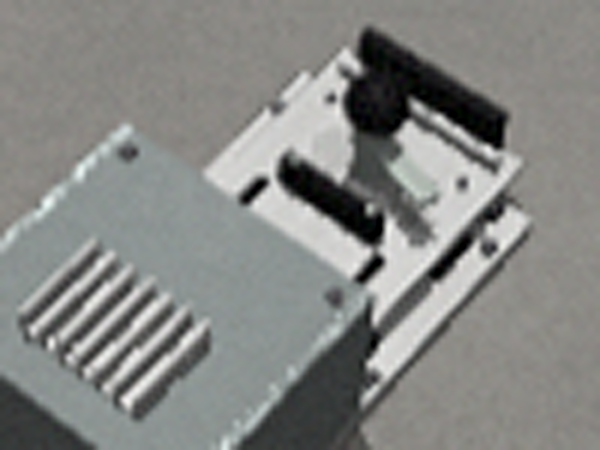

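The scene crop agrees: the nest is empty with the keeper open, and the tester's yaw is about 2°. Estimates: module at (0.437,-0.326), module x at 7.1°, and nest at (0.593,0.126), yaw 1.9°. Moving above the module.

```bash
cat > st.py <<'E'
from station import *
import numpy as np
from scipy.spatial.transform import Rotation as Ro
o=get_obs(); q=o["tool_rot"]; M=Ro.from_quat([q[1],q[2],q[3],q[0]]).as_matrix()
print("t",round(o["t"],2),"pos mm",(1000*o["eef_pos"]).round(1),"jaw yaw",np.degrees(np.arctan2(M[1,1],M[0,1])).round(2),"z",M[:,2].round(4),"F",o["contact_force"].round(1),"w",round(o["gripper_width"],3),"q",o["q"].round(2))
E
python3 -m handwheel '[10,12,0,0,0,20,1, 24,31.9,0,0,0,80,1, 24,31.9,0,0,0,80,1, 24,31.9,0,0,0,80,1, 24,31.9,0,0,0,80,1, 24,31.9,0,0,0,80,1, 24,31.9,0,0,0,80,1, 24,31.9,0,0,0,80,1]' 40; python3 st.py
```

```text
t: 0.77
eef_pos: [0.3977, -0.3775, 0.2304]
tool_rot: [-0.001, 0.796, 0.606, -0.001]
contact_force: [-0.0, -0.3, 0.9]
gripper_width: 0.998
t 0.77 pos mm [ 397.7 -377.5  230.4] jaw yaw -15.41 z [-1.7e-03  1.0e-04 -1.0e+00] F [-0.  -0.3  0.9] w 0.998 q [ 0.89  0.29 -0.3   1.84  0.1   1.02  0.28]
```

```bash
python3 -m handwheel '[2,2.5,-3,0,0,7,0.75, 3.9,5.1,-6,0,0,14,0.75, 3.9,5.1,-9,0,0,22.5,0.75, 3.9,5.1,-12,0,0,22.5,0.75, 3.9,5.1,-12,0,0,22.5,0.75, 3.9,5.1,-12,0,0,22.5,0.75]'; python3 st.py
python3 - <<'E'
from b import *
ims={n:read_camera(n) for n in ("top","scene")}
for n in ims: cv2.imwrite(f"pics/{n}1.png",ims[n][:,:,::-1])
X=(.437,-.326,.11); print({n:proj(n,X) for n in ims})
o=[]
for n,w in (("top",130),("scene",130)):
    p=proj(n,(.437,-.326,.05)).astype(int); h=w//2
    o.append(cv2.resize(ims[n][max(0,p[1]-45):p[1]+45,p[0]-45:p[0]+45,::-1],(400,400),interpolation=cv2.INTER_CUBIC))
cv2.imwrite("pics/crop3.png",np.hstack(o))
E
```

```text
t: 1.27
eef_pos: [0.4354, -0.326, 0.1093]
tool_rot: [-0.002, 0.663, 0.749, -0.001]
contact_force: [-0.0, 0.1, 1.5]
gripper_width: 0.748
t 1.27 pos mm [ 435.4 -326.   109.3] jaw yaw 7.01 z [-0.005   0.0017 -1.    ] F [-0.   0.1  1.5] w 0.748 q [ 0.82  0.44 -0.37  1.95  0.22  0.79  0.45]
{'top': array([351.06683628, 224.3135845 ]), 'scene': array([211.14348997, 119.34339741])}
```

View pics/crop3.png

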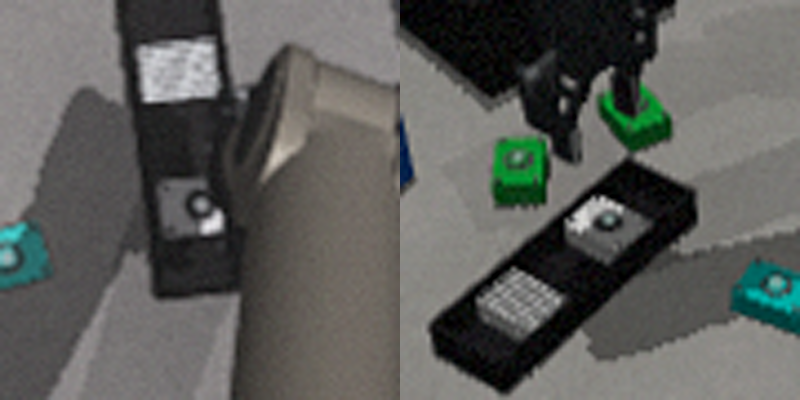

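The scene view shows the fingertips at about (211,120), where the TCP projects (211,119), straddling the module along the tray. Going down.

```bash
python3 -m handwheel '[0.16,0,-3,0,0,0,0.75, 0.16,0,-6,0,0,0,0.75, 0.16,0,-8.5,0,0,0,0.75, 0.16,0,-9.9,0,0,0,0.75, 0.16,0,-9.9,0,0,0,0.75, 0.16,0,-9.9,0,0,0,0.75]'; python3 st.py
```

```text
t: 1.87
eef_pos: [0.4397, -0.3286, 0.0144]
tool_rot: [0.002, 0.663, 0.748, -0.001]
contact_force: [0.0, 0.2, -0.2]
gripper_width: 0.75
t 1.87 pos mm [ 439.7 -328.6   14.4] jaw yaw 6.88 z [ 0.0012 -0.0031 -1.    ] F [ 0.   0.2 -0.2] w 0.75 q [ 0.77  0.59 -0.31  1.99  0.31  0.6   0.37]
```

```bash
python3 -m handwheel '[-0.27,0.26,-0.4,0,0,0.2,0.75, -0.27,0.26,-0.4,0,0,0.2,0.75, -0.27,0.26,-0.4,0,0,0.2,0.75]'; python3 st.py
```

```text
t: 2.12
eef_pos: [0.4376, -0.3265, 0.0117]
tool_rot: [0.003, 0.662, 0.749, -0.001]
contact_force: [0.5, -0.2, -0.2]
gripper_width: 0.749
t 2.12 pos mm [ 437.6 -326.5   11.7] jaw yaw 7.07 z [ 0.0029 -0.0045 -1.    ] F [ 0.5 -0.2 -0.2] w 0.749 q [ 0.77  0.59 -0.31  2.    0.32  0.59  0.37]
```

Good. Close and lift.

```bash
python3 -m handwheel '[0,0,0,0,0,0,0.4, 0,0,0,0,0,0,0.3, 0,0,0,0,0,0,0.3, 0,0,0,0,0,0,0.3, 0,0,0,0,0,0,0.3, 0,0,0,0,0,0,0.3]' 50; python3 st.py
```

```text
t: 2.62
eef_pos: [0.4383, -0.327, 0.0129]
tool_rot: [0.004, 0.662, 0.749, -0.001]
contact_force: [-1.6, 0.4, 8.1]
gripper_width: 0.502
t 2.62 pos mm [ 438.3 -327.    12.9] jaw yaw 7.06 z [ 0.0043 -0.0058 -1.    ] F [-1.6  0.4  8.1] w 0.502 q [ 0.77  0.59 -0.31  2.    0.32  0.59  0.37]
```

```bash
python3 -m handwheel '[0,0,0.5,0,0,0,0.3, 0,0,1.5,0,0,0,0.3, 0,0,3.5,0,0,0,0.3, 0,0,6,0,0,0,0.3, 0,0,9,0,0,0,0.3, 0,0,10,0,0,0,0.3, 0,0,10,0,0,0,0.3]'; python3 st.py
python3 - <<'E'
from b import *
n="scene";im=read_camera(n)[:,:,::-1]; cv2.imwrite("pics/scene2.png",im)
p=proj(n,(.438,-.327,.11)).astype(int); print(p)
cv2.imwrite("pics/crop4.png",cv2.resize(im[p[1]-40:p[1]+40,p[0]-40:p[0]+40],(640,640),interpolation=cv2.INTER_CUBIC)[:600])
E
```

```text
t: 3.2
eef_pos: [0.4401, -0.3281, 0.1161]
tool_rot: [0.006, 0.662, 0.749, -0.0]
contact_force: [-0.2, 0.2, -2.5]
gripper_width: 0.501
t 3.2 pos mm [ 440.1 -328.1  116.1] jaw yaw 7.04 z [ 0.0091 -0.0092 -0.9999] F [-0.2  0.2 -2.5] w 0.501 q [ 0.83  0.43 -0.38  1.95  0.23  0.78  0.45]
[210 119]
```

View pics/crop4.png

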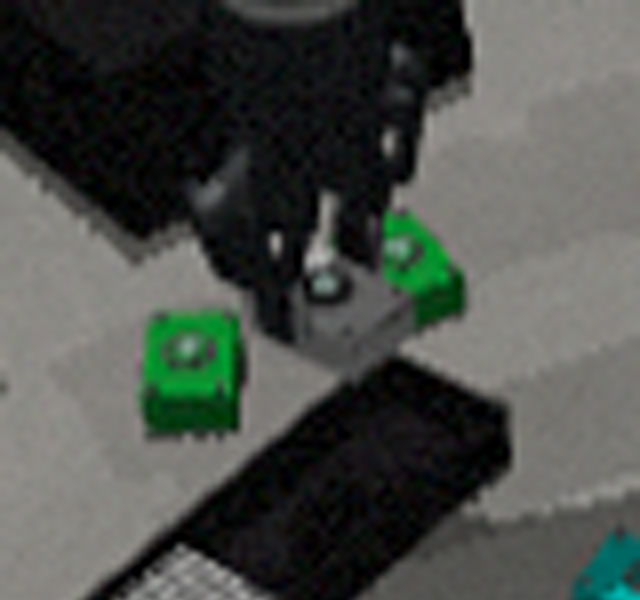

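Run:
```python
from b import *
for z in (.12,.125,.13,.135,.14,.145): print(z,proj("scene",(.440,-.328,z)).round(1))
```

```text
0.12 [209.9 117.3]
0.125 [209.8 116.2]
0.13 [209.6 115.1]
0.135 [209.5 114. ]
0.14 [209.4 112.8]
0.145 [209.2 111.7]
```

The module is held level, with its lens at about (210.6,114.6), so its underside sits about 9 mm below the TCP. The fingertips evidently reached about that far too. Carrying it to a clear spot, turning it parallel to the nest.

```bash
python3 -m handwheel '[1,3,0,0.2,0.2,-1,0.3, 2,7,0,0.5,0.5,-2,0.3, 3,11,0,0.5,0.5,-5,0.3, 4,15,0,0.5,0.5,-5,0.3, 5,19,0,0.5,0.5,-5,0.3, 6,22.8,0,0.5,0.5,-5,0.3, 6,22.8,0,0.5,0.5,-5,0.3, 6,22.8,0,0.5,0.5,-5,0.3]'; python3 st.py
```

```text
t: 3.92
eef_pos: [0.4984, -0.0962, 0.1126]
tool_rot: [-0.003, 0.692, 0.722, -0.001]
contact_force: [0.2, -0.9, -2.8]
gripper_width: 0.499
t 3.92 pos mm [498.4 -96.2 112.6] jaw yaw 2.4 z [-0.0049  0.0026 -1.    ] F [ 0.2 -0.9 -2.8] w 0.499 q [ 0.42  0.4  -0.43  2.03  0.23  0.77 -0.1 ]
```

```bash
python3 -m handwheel '[0,0,-3,0,0,-0.4,0.3, 0,0,-6,-0.1,-0.2,-0.4,0.3, 0,0,-8.5,-0.1,-0.2,-0.4,0.3, 0,0,-9.4,-0.1,-0.2,-0.4,0.3, 0,0,-9.6,-0.1,-0.2,-0.4,0.3, 0,0,-9.6,-0.1,-0.2,-0.4,0.3, 0,0,-9.6,-0.1,-0.2,-0.4,0.3]'; python3 st.py
```

```text
t: 4.5
eef_pos: [0.4991, -0.0968, 0.0174]
tool_rot: [-0.0, 0.695, 0.719, 0.0]
contact_force: [0.3, -0.9, -0.5]
gripper_width: 0.5
t 4.5 pos mm [499.1 -96.8  17.4] jaw yaw 1.95 z [-2.e-04  6.e-04 -1.e+00] F [ 0.3 -0.9 -0.5] w 0.5 q [ 0.35  0.55 -0.35  2.08  0.34  0.57 -0.21]
```

```bash
python3 -m handwheel '[0,0,-0.4,0,0,0,0.3, 0,0,-0.8,0,0,0,0.3, 0,0,-0.8,0,0,0,0.3, 0,0,-0.8,0,0,0,0.3]'; python3 -m handwheel '[0,0,-0.1,0,0,0,0.3, 0,0,-0.1,0,0,0,0.3]'; python3 st.py
```

```text
t: 4.83
eef_pos: [0.4991, -0.0968, 0.0096]
tool_rot: [-0.0, 0.695, 0.719, 0.0]
contact_force: [0.4, 0.5, -2.1]
gripper_width: 0.499
t: 5.0
eef_pos: [0.4993, -0.0968, 0.009]
tool_rot: [0.0, 0.695, 0.719, 0.0]
contact_force: [-1.2, -0.5, 1.8]
gripper_width: 0.498
t 5.0 pos mm [499.3 -96.8   9. ] jaw yaw 1.96 z [ 5.e-04  2.e-04 -1.e+00] F [-1.2 -0.5  1.8] w 0.498 q [ 0.35  0.56 -0.34  2.08  0.35  0.55 -0.22]
```

Touching, as expected at 9 mm. Opening slowly and retreating up.

```bash
python3 -m handwheel '[0,0,0,0,0,0,0.55, 0,0,0,0,0,0,0.65, 0,0,0,0,0,0,0.8, 0,0,0,0,0,0,0.8, 0,0,2,0,0,0,0.9, 0,0,5,0,0,0,1, 0,0,8,0,0,0,1, 0,0,8,0,0,0,1]'; python3 st.py;python3 - <<'E'
from b import *
n="scene";im=read_camera(n)[:,:,::-1]; cv2.imwrite("pics/scene3.png",im)
n2="top";i2=read_camera(n2)[:,:,::-1]; cv2.imwrite("pics/top3.png",i2)
o=[]
for n,im in (("scene",im),("top",i2)):
  p=proj(n,(.499,-.097,.03)).astype(int); print(p)
  o.append(cv2.resize(im[p[1]-30:p[1]+30,p[0]-30:p[0]+30],(400,400),interpolation=cv2.INTER_CUBIC))
cv2.imwrite("pics/crop5.png",np.hstack(o))
E
```

```text
t: 5.67
eef_pos: [0.5028, -0.097, 0.0938]
tool_rot: [0.003, 0.695, 0.719, 0.003]
contact_force: [0.3, 0.1, 0.7]
gripper_width: 1.007
t 5.67 pos mm [502.8 -97.   93.8] jaw yaw 1.95 z [ 0.0086 -0.001  -1.    ] F [0.3 0.1 0.7] w 1.007 q [ 0.41  0.43 -0.42  2.04  0.26  0.71 -0.14]
[246 176]
[281 208]
```

View pics/crop5.png

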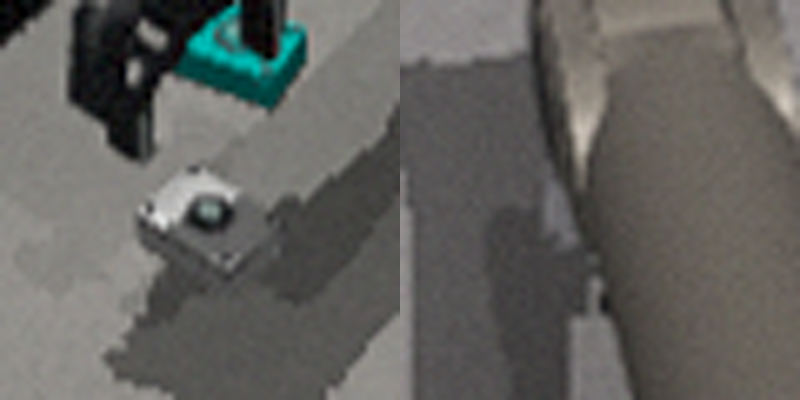

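Run:
```python
from b import *
print(onz("scene",(247.5,177.5),.030), proj("scene",(.4995,-.096,.030)))
im=cv2.imread("pics/scene3.png"); g=im[:,:,1]
blobs("scene",g,238,168,20,20,0,80,.030,"lens",3,80)
blobs("scene",cv2.imread("pics/scene0.png",0),203,128,22,22,0,90,.034,"lens0",3,80)
```

```text
[ 0.49944806 -0.0902155   0.03      ] [246.2476165  176.64052575]
lens px [254.3 185.2] area 3.7 ctr [509.1 -49.8] size [12.3  5.9] centroid [508.8 -50.2] ang 5.59
lens px [248.1 184.3] area 67.3 ctr [519.3 -71.7] size [32.9 66.2] centroid [523.4 -69. ] ang 132.64
lens px [256.5 177.8] area 3.1 ctr [479.4 -66.8] size [12.9  6.1] centroid [480.4 -66.7] ang 5.77
lens px [247.2 178.3] area 21.1 ctr [503.1 -88.4] size [22.4 25.3] centroid [503.7 -87.4] ang 133.92
lens0 px [213.4 136.9] area 12.1 ctr [ 442.2 -318.8] size [17.6 23.1] centroid [ 442.6 -318.4] ang 138.61
```

The module lies flat and free with its lens up (lens at about (247.5,177.5) in the scene image). Turning the jaws 90° for the grip across its ends.

```bash
python3 -m handwheel '[-0.48,0.3,0,0,0.5,7,1, -0.48,0.3,0,0,0.5,14,1, -0.48,0.3,0,0,0.5,21,1, -0.48,0.3,0,0,0.5,28,1, -0.48,0.3,0,0,0.5,35,1, -0.48,0.3,0,0,0.5,42,1, -0.48,0.3,0,0,0.5,49,1, -0.48,0.3,0,0,0.5,49,1]'; python3 st.py
```

```text
t: 6.43
eef_pos: [0.4944, -0.0941, 0.0887]
tool_rot: [-0.004, 0.332, 0.943, -0.001]
contact_force: [0.3, -0.6, -0.4]
gripper_width: 1.005
t 6.43 pos mm [494.4 -94.1  88.7] jaw yaw 51.18 z [-7.6e-03 -2.0e-04 -1.0e+00] F [ 0.3 -0.6 -0.4] w 1.005 q [ 0.57  0.47 -0.62  2.04  0.39  0.75  0.6 ]
```

```bash
python3 -m handwheel '[0,0,0,0,0,7,1, 0,0,0,0,0,14,1, 0,0,0,0,0,21,1, 0,0,0,0,0,28,1, 0,0,0,0,0,35,1, 0,0,0,0,0,41,1, 0,0,0,0,0,41,1, 0,0,0,0,0,41,1]'; python3 st.py
```

```text
t: 7.1
eef_pos: [0.4939, -0.094, 0.0879]
tool_rot: [-0.003, -0.016, 1.0, -0.002]
contact_force: [-0.2, -0.7, -0.7]
gripper_width: 1.001
t 7.1 pos mm [493.9 -94.   87.9] jaw yaw 91.85 z [-0.0069 -0.0043 -1.    ] F [-0.2 -0.7 -0.7] w 1.001 q [ 0.69  0.51 -0.78  2.04  0.51  0.8   1.2 ]
```

```bash
python3 -m handwheel '[0.4,0,0,0.25,-0.4,0,1, 0.4,0,-3,0.25,-0.4,0,1, 0.4,0,-5,0.25,-0.4,0,1, 0.4,0,-6,0.25,-0.4,0,1, 0.4,0,-6,0.25,-0.4,0,1]'; python3 st.py
```

```text
t: 7.52
eef_pos: [0.4963, -0.0938, 0.0259]
tool_rot: [-0.002, -0.015, 1.0, 0.0]
contact_force: [0.7, -0.2, 0.2]
gripper_width: 0.997
t 7.52 pos mm [496.3 -93.8  25.9] jaw yaw 91.74 z [-3.8e-03  8.0e-04 -1.0e+00] F [ 0.7 -0.2  0.2] w 0.997 q [ 0.62  0.61 -0.7   2.07  0.62  0.69  1.11]
```

```bash
python3 -m handwheel '[0.18,0,-0.6,0,-0.2,0.1,1, 0.18,0,-1.2,0,-0.2,0.1,1, 0.18,0,-1.2,0,-0.2,0.1,1, 0.18,0,-1.2,0,-0.2,0.1,1]'; python3 st.py
```

```text
t: 7.85
eef_pos: [0.4984, -0.0937, 0.0142]
tool_rot: [0.0, -0.016, 1.0, 0.0]
contact_force: [-0.4, 0.5, 0.6]
gripper_width: 1.004
t 7.85 pos mm [498.4 -93.7  14.2] jaw yaw 91.83 z [ 1.e-04  7.e-04 -1.e+00] F [-0.4  0.5  0.6] w 1.004 q [ 0.6   0.63 -0.68  2.07  0.64  0.66  1.09]
```

```bash
python3 -m handwheel '[0,0,0,0,0,0,0.85, 0,0,0,0,0,0,0.78, 0,0,0,0,0,0,0.72, 0,0,0,0,0,0,0.6, 0,0,0,0,0,0,0.6, 0,0,0,0,0,0,0.6, 0,0,0,0,0,0,0.6]' 50; python3 st.py
```

```text
t: 8.43
eef_pos: [0.4988, -0.0939, 0.0153]
tool_rot: [0.001, -0.016, 1.0, -0.0]
contact_force: [-3.3, -0.5, 10.8]
gripper_width: 0.701
t 8.43 pos mm [498.8 -93.9  15.3] jaw yaw 91.81 z [ 1.e-03 -3.e-04 -1.e+00] F [-3.3 -0.5 10.8] w 0.701 q [ 0.6   0.63 -0.68  2.07  0.64  0.66  1.09]
```

```bash
python3 -m handwheel '[0,0,0.3,0,0,0,0.6, 0,0,1,0,0,0,0.6, 0,0,3,0,0,0,0.6, 0,0,5.5,0,0,0,0.6, 0,0,8,0,0,0,0.6, 0,0,9,0,0,0,0.6, 0,0,9,0,0,0,0.6]' 70; python3 st.py
```

```text
t: 9.02
eef_pos: [0.5004, -0.0941, 0.1075]
tool_rot: [0.003, -0.016, 1.0, -0.001]
contact_force: [1.2, 0.3, -2.7]
gripper_width: 0.689
t 9.02 pos mm [500.4 -94.1 107.5] jaw yaw 91.79 z [ 0.0054 -0.0014 -1.    ] F [ 1.2  0.3 -2.7] w 0.689 q [ 0.71  0.49 -0.8   2.02  0.48  0.82  1.23]
```

```bash
python3 -m handwheel '[2,3,0.5,0.1,0.3,0,0.6, 4,7,0.5,0.1,0.3,0,0.6, 6,11,0.5,0.1,0.3,0,0.6, 8,15,0.5,0.1,0.3,0,0.6, 9.2,19,0.5,0.1,0.3,0,0.6, 9.2,22,0.5,0.1,0.3,0.1,0.6, 9.2,22,0.5,0.1,0.3,0.1,0.6, 9.2,22,0.5,0.1,0.3,0.1,0.6]' 70; python3 st.py
```

```text
t: 9.68
eef_pos: [0.591, 0.1296, 0.111]
tool_rot: [-0.001, -0.02, 1.0, 0.001]
contact_force: [0.3, -1.3, -2.5]
gripper_width: 0.688
t 9.68 pos mm [591.  129.6 111. ] jaw yaw 92.24 z [-0.002   0.0017 -1.    ] F [ 0.3 -1.3 -2.5] w 0.688 q [ 0.25  0.63 -0.78  1.79  0.53  0.95  0.86]
```

```bash
python3 -m handwheel '[0.15,-0.36,-1,0,-0.1,-0.3,0.6, 0.15,-0.36,-2.4,0,-0.1,-0.3,0.6, 0.15,-0.36,-2.4,0,-0.1,-0.3,0.6, 0.15,-0.36,-2.4,0,-0.1,-0.3,0.6]'; python3 st.py;python3 - <<'E'
from b import *
n="scene";im=read_camera(n)[:,:,::-1]; cv2.imwrite("pics/scene4.png",im)
n2="top";i2=read_camera(n2)[:,:,::-1]; cv2.imwrite("pics/top4.png",i2)
o=[]
for n,im in (("scene",im),("top",i2)):
  p=proj(n,(.59,.126,.05)).astype(int); print(p)
  o.append(cv2.resize(im[p[1]-35:p[1]+35,p[0]-35:p[0]+35],(400,400),interpolation=cv2.INTER_CUBIC))
cv2.imwrite("pics/crop6.png",np.hstack(o))
E
```

```text
t: 10.02
eef_pos: [0.5912, 0.1237, 0.0848]
tool_rot: [-0.002, -0.016, 1.0, 0.0]
contact_force: [-0.1, -0.6, -1.7]
gripper_width: 0.686
t 10.02 pos mm [591.2 123.7  84.8] jaw yaw 91.81 z [-3.9e-03  1.0e-04 -1.0e+00] F [-0.1 -0.6 -1.7] w 0.686 q [ 0.24  0.66 -0.76  1.81  0.56  0.91  0.84]
[279 226]
[217 180]
```

View pics/crop6.png

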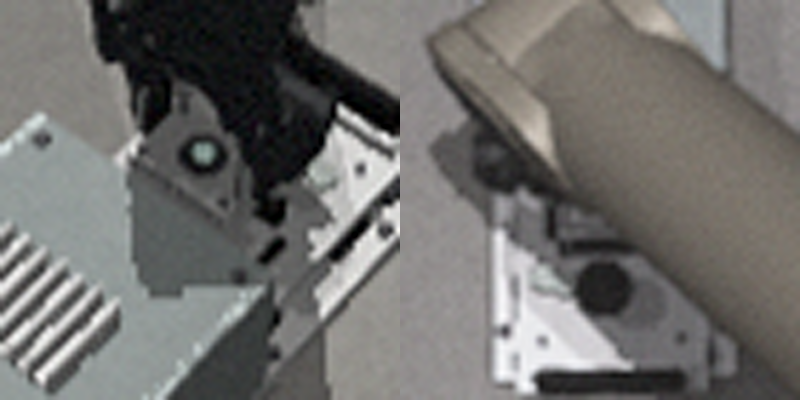

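Run:
```python
from b import *
print("lens pred",proj("scene",(.5917,.1237,.096)), "obs ray",onz("scene",(279.9,217.8),.096))
g=cv2.imread("pics/scene4.png",0)
blobs("scene",g,270,208,20,20,0,70,.0955,"lens",3,100)
g=cv2.imread("pics/scene0.png",0)
blobs("scene",g,262,210,45,32,0,90,.037,"lips@37",3,60)
blobs("scene",g,285,195,20,20,0,60,.09,"ball",15,300)
i0=cv2.imread("pics/top0.png",0)
blobs("top",i0,205,170,28,18,0,100,.037,"toplips",3,30)
```

```text
lens pred [278.77754307 217.42240174] obs ray [0.59052129 0.12695257 0.096     ]
lens px [276.7 225.7] area 5.1 ctr [617.8 138. ] size [18.4  4.9] centroid [617.5 137.3] ang 87.67
lens px [271.6 222.1] area 3.9 ctr [617.7 119. ] size [14.9  5. ] centroid [617.6 120. ] ang 86.6
lens px [279.2 217.2] area 14.1 ctr [590.5 124.1] size [14.2 13.1] centroid [590.1 124. ] ang 42.69
lens px [279.1 217.8] area 56.3 ctr [591.7 124.9] size [27.7 25.9] centroid [591.8 124.8] ang 1.95
lens px [286.3 217.3] area 98.9 ctr [578.5 136.8] size [70.1 28. ] centroid [569.8 133.5] ang 42.68
lens px [275.7 209. ] area 4.6 ctr [574.6  97.4] size [11.1  5.1] centroid [574.8  97.4] ang 40.94
lens px [271.2 210.2] area 18.4 ctr [587.3  92.4] size [23.1 11.8] centroid [586.   90.1] ang 41.43
lips@37 px [285.4 239.2] area 3.3 ctr [604.4 163.9] size [7.3 6.6] centroid [604.6 163.4] ang 72.55
lips@37 px [291.1 234.5] area 9.8 ctr [580.2 165.6] size [19.5  6.5] centroid [579.9 165.4] ang 5.58
lips@37 px [301.3 235.8] area 28.5 ctr [562.4 190.9] size [56.5  7.9] centroid [562.  190.3] ang 2.71
lips@37 px [271.7 221.4] area 8.3 ctr [583.7  91.5] size [19.5  5.8] centroid [583.7  91.7] ang 2.41
lips@37 px [302.8 211.8] area 4.9 ctr [490.9 138.8] size [ 4.9 27.4] centroid [490.8 137.2] ang 91.78
ball px [295.2 204.4] area 181.4 ctr [516.5 128.8] size [67.5 51.6] centroid [518.6 124.4] ang 28.41
toplips px [217.8 187. ] area 9.8 ctr [569.1 126.8] size [ 3.6 44.7] centroid [568.8 125.2] ang 91.02
toplips px [208.  180.4] area 15.2 ctr [591.7 162.7] size [41.3  6.2] centroid [592.7 162. ] ang 2.0
toplips px [228.9 179.9] area 14.3 ctr [594.9  88.9] size [39.5  6.2] centroid [595.3  88.4] ang 1.59
```

The scene view shows the module level over the nest with its lens at about (279.5,217.5), matching the prediction. The nest is about 1.5 mm further in x and 2.6 mm in y. Shifting first, then lowering in stages.

```bash
python3 -m handwheel '[0.15,0.26,0,0,-0.2,0.1,0.6, 0.15,0.26,0,0,-0.2,0.1,0.6, 0.15,0.26,-0.5,0,-0.2,0.1,0.6, 0.15,0.26,-0.5,0,-0.2,0.1,0.6]'; python3 st.py
```

```text
t: 10.45
eef_pos: [0.5937, 0.1275, 0.0811]
tool_rot: [0.001, -0.017, 1.0, 0.001]
contact_force: [0.5, -0.4, -1.9]
gripper_width: 0.686
t 10.45 pos mm [593.7 127.5  81.1] jaw yaw 91.96 z [ 0.0022  0.0012 -1.    ] F [ 0.5 -0.4 -1.9] w 0.686 q [ 0.23  0.66 -0.75  1.81  0.57  0.9   0.83]
```

```bash
python3 -m handwheel '[-0.1,-0.1,-0.5,0,0.1,0,0.6, -0.1,-0.1,-1,0,0.1,0,0.6, -0.1,-0.1,-1.3,0,0.1,0,0.6, -0.1,-0.1,-1.5,0,0.1,0,0.6, -0.1,-0.1,-1.5,0,0.1,0,0.6]'; python3 st.py
```

```text
t: 10.87
eef_pos: [0.5923, 0.1263, 0.0654]
tool_rot: [-0.0, -0.017, 1.0, 0.0]
contact_force: [-0.3, -0.4, -3.3]
gripper_width: 0.685
t 10.87 pos mm [592.3 126.3  65.4] jaw yaw 91.96 z [-5.e-04  1.e-03 -1.e+00] F [-0.3 -0.4 -3.3] w 0.685 q [ 0.22  0.68 -0.74  1.81  0.58  0.88  0.82]
```

No contact, and its underside is now between the rails (about 50 mm). Continuing.

```bash
python3 -m handwheel '[0.02,0,-0.4,0,0,0,0.6, 0.02,0,-0.8,0,0,0,0.6, 0.02,0,-1.1,0,0,0,0.6, 0.02,0,-1.2,0,0,0,0.6, 0.02,0,-1.2,0,0,0,0.6]'; python3 st.py
```

```text
t: 11.28
eef_pos: [0.5922, 0.1262, 0.0529]
tool_rot: [-0.001, -0.017, 1.0, 0.0]
contact_force: [-0.2, -0.4, -3.4]
gripper_width: 0.686
t 11.28 pos mm [592.2 126.2  52.9] jaw yaw 91.96 z [-1.3e-03  8.0e-04 -1.0e+00] F [-0.2 -0.4 -3.4] w 0.686 q [ 0.22  0.7  -0.73  1.82  0.6   0.86  0.8 ]
```

```bash
python3 -m handwheel '[0.02,0,-0.1,0,0,0,0.6, 0.02,0,-0.25,0,0,0,0.6, 0.02,0,-0.3,0,0,0,0.6, 0.02,0,-0.3,0,0,0,0.6]'; python3 -m handwheel '[0.02,0,-0.1,0,0,0,0.6, 0.02,0,-0.1,0,0,0,0.6]'; python3 st.py
```

```text
t: 11.62
eef_pos: [0.5924, 0.1262, 0.0499]
tool_rot: [-0.001, -0.017, 1.0, 0.0]
contact_force: [-0.5, 0.3, -2.7]
gripper_width: 0.686
t: 11.78
eef_pos: [0.5926, 0.1263, 0.0497]
tool_rot: [-0.001, -0.017, 1.0, 0.0]
contact_force: [-3.1, -1.4, 5.6]
gripper_width: 0.688
t 11.78 pos mm [592.6 126.3  49.7] jaw yaw 91.96 z [-1.2e-03  2.0e-04 -1.0e+00] F [-3.1 -1.4  5.6] w 0.688 q [ 0.21  0.7  -0.72  1.82  0.6   0.85  0.8 ]
```

Floor contact came at the expected height. Releasing and rising.

```bash
python3 -m handwheel '[0,0,0,0,0,0,0.74, 0,0,0,0,0,0,0.8, 0,0,0,0,0,0,0.9, 0,0,0,0,0,0,0.95, 0,0,0.5,0,0,0,0.95, 0,0,3,0,0,0,0.95, 0,0,6,0,0,0,0.95, 0,0,8.5,0,0,0,0.95]'; python3 st.py;python3 - <<'E'
from b import *
n="scene";im=read_camera(n)[:,:,::-1]; cv2.imwrite("pics/scene5.png",im)
p=proj(n,(.59,.126,.05)).astype(int)
cv2.imwrite("pics/crop7.png",cv2.resize(im[p[1]-35:p[1]+35,p[0]-35:p[0]+45],None,fx=7,fy=7,interpolation=cv2.INTER_CUBIC)); print(p)
blobs("scene",im[:,:,1].copy(),268,213,26,24,0,70,.060,"lens@60",8,80)
E
```

```text
t: 12.45
eef_pos: [0.5925, 0.1266, 0.1363]
tool_rot: [-0.001, -0.017, 1.0, 0.0]
contact_force: [0.8, 0.6, 0.4]
gripper_width: 0.95
t 12.45 pos mm [592.5 126.6 136.3] jaw yaw 91.98 z [-1.3e-03  6.0e-04 -1.0e+00] F [0.8 0.6 0.4] w 0.95 q [ 0.27  0.6  -0.8   1.77  0.5   0.99  0.88]
[279 226]
lens@60 px [291.2 234.3] area 13.5 ctr [592.3 173.9] size [21.8  9.2] centroid [592.1 173.6] ang 0.85
lens@60 px [279.1 224.8] area 13.7 ctr [590.9 126. ] size [13.9 12.9] centroid [590.9 126. ] ang 2.04
lens@60 px [279.  225.3] area 51.1 ctr [592.4 127.4] size [27.7 25. ] centroid [592.1 127.2] ang 80.67
lens@60 px [285.5 221.8] area 55.7 ctr [570.5 132.7] size [69.5 20.3] centroid [568.9 133. ] ang 88.77
```

View pics/crop7.png

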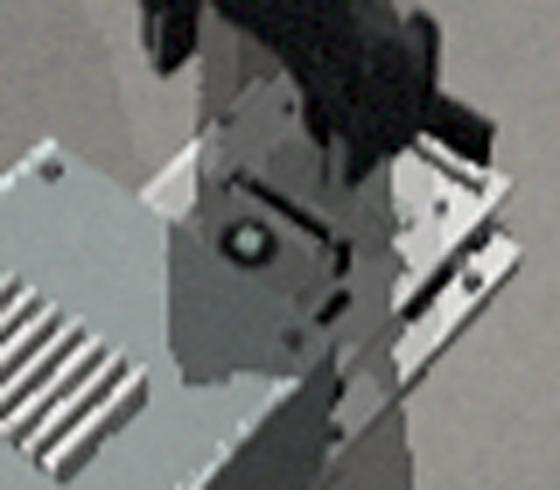

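Run:
```python
from b import *
for s in (42,50):
  for z in (.124,.130,.136,.143,.149): print(s,z,proj("scene",(.591,.1266+s/1000,z)).round(1),proj("scene",(.594,.1266-s/1000,z)).round(1))
```

```text
42 0.124 [291.6 220.3] [268.3 204.7]
42 0.13 [291.8 219. ] [268.4 203.4]
42 0.136 [291.9 217.7] [268.4 202.1]
42 0.143 [292.1 216.3] [268.5 200.6]
42 0.149 [292.2 215. ] [268.5 199.3]
50 0.124 [293.9 221.9] [266.3 203.2]
50 0.13 [294.  220.6] [266.3 201.9]
50 0.136 [294.2 219.4] [266.3 200.6]
50 0.143 [294.4 217.9] [266.4 199.1]
50 0.149 [294.5 216.6] [266.4 197.8]
```

The module is seated: its lens at about (279,225) ray-casts to (592,127) at the seated height, and it was let go on floor contact. Next, moving over the ball at (531,124).

```bash
python3 -m handwheel '[-2,-0.1,0,0,0,0,0.7, -5,-0.2,0,0,0,0,0.7, -6.15,-0.26,0,0,0,0,0.7, -6.15,-0.26,0,0,0,0,0.7, -6.15,-0.26,-2,0,0,0,0.7, -6.15,-0.26,-3,0,0,0,0.7, -6.15,-0.26,-3,0,0,0,0.7]' 80; python3 st.py
```

```text
t: 13.08
eef_pos: [0.533, 0.1246, 0.1094]
tool_rot: [0.001, -0.017, 1.0, 0.001]
contact_force: [-0.8, 0.2, 0.2]
gripper_width: 0.698
t 13.08 pos mm [533.  124.6 109.4] jaw yaw 91.95 z [ 0.0027  0.0015 -1.    ] F [-0.8  0.2  0.2] w 0.698 q [ 0.28  0.55 -0.81  1.93  0.51  0.88  0.82]
```

```bash
python3 -m handwheel '[-0.2,-0.06,-1.4,0,0.1,0,0.7, -0.2,-0.06,-2.8,0,0.1,0,0.7, -0.2,-0.06,-2.8,0,0.1,0,0.7, -0.2,-0.06,-2.8,0,0.1,0,0.7]'; python3 st.py; python3 -m handwheel '[0,0,0,0,0,0,0.5, 0,0,0,0,0,0,0.3, 0,0,0,0,0,0,0.2, 0,0,0,0,0,0,0.2, 0,0,0,0,0,0,0.2]' 60; python3 st.py
```

```text
t: 13.42
eef_pos: [0.5303, 0.1238, 0.0803]
tool_rot: [-0.001, -0.017, 1.0, 0.001]
contact_force: [-0.1, 0.6, -0.0]
gripper_width: 0.698
t 13.42 pos mm [530.3 123.8  80.3] jaw yaw 91.96 z [-0.0015  0.0013 -1.    ] F [-0.1  0.6 -0. ] w 0.698 q [ 0.26  0.59 -0.78  1.95  0.55  0.83  0.78]
t: 13.83
eef_pos: [0.5307, 0.1249, 0.0812]
tool_rot: [-0.0, -0.017, 1.0, 0.001]
contact_force: [-0.4, 2.7, 5.8]
gripper_width: 0.364
t 13.83 pos mm [530.7 124.9  81.2] jaw yaw 92.0 z [-2.0e-04  2.5e-03 -1.0e+00] F [-0.4  2.7  5.8] w 0.364 q [ 0.26  0.58 -0.78  1.95  0.55  0.83  0.78]
```

Ball gripped (31 mm reading). Turning clockwise.

```bash
python3 -m handwheel '[0,0,0,0,0,-5,0.2, 0,0,0,0,0,-11,0.2, 0,0,0,0,0,-17,0.2, 0,0,0,0,0,-23,0.2, 0,0,0,0,0,-29,0.2, 0,0,0,0,0,-35,0.2, 0,0,0,0,0,-41,0.2, 0,0,0,0,0,-45,0.2]'; python3 st.py; python3 -c "
from station import *;print(get_obs()['torque'].round(2))"
```

```text
t: 14.5
eef_pos: [0.531, 0.126, 0.0813]
tool_rot: [0.001, 0.368, 0.93, 0.002]
contact_force: [1.9, 4.5, -3.0]
gripper_width: 0.362
t 14.5 pos mm [531.  126.   81.3] jaw yaw 46.77 z [ 0.003   0.0035 -1.    ] F [ 1.9  4.5 -3. ] w 0.362 q [ 0.12  0.53 -0.59  1.96  0.41  0.77  0.1 ]
[ 0.8  -0.24  0.08]
```

```bash
python3 -m handwheel '[0,-0.1,0,-0.2,0.2,-5,0.2, 0,-0.1,0,-0.2,0.2,-10,0.2, 0,-0.1,0,-0.2,0.2,-15,0.2, 0,-0.1,0,-0.2,0.2,-20,0.2, 0,-0.1,0,-0.2,0.2,-24,0.2, 0,-0.1,0,-0.2,0.2,-24,0.2]'; python3 st.py; python3 -c "
from station import *;print(get_obs()['torque'].round(2))"; python3 -m handwheel '[0,0,0,0,0,-4,0.2, 0,0,0,0,0,-8,0.2, 0,0,0,0,0,-11,0.2]'; python3 st.py; python3 -c "
from station import *;print(get_obs()['torque'].round(2))"
```

```text
t: 15.0
eef_pos: [0.5316, 0.1264, 0.0813]
tool_rot: [0.0, 0.554, 0.832, 0.001]
contact_force: [2.6, 4.0, -5.9]
gripper_width: 0.362
t 15.0 pos mm [531.6 126.4  81.3] jaw yaw 22.69 z [ 0.0018  0.0011 -1.    ] F [ 2.6  4.  -5.9] w 0.362 q [ 0.04  0.51 -0.49  1.96  0.34  0.75 -0.26]
[ 1.18 -0.57 -0.11]
t: 15.25
eef_pos: [0.5315, 0.1284, 0.0813]
tool_rot: [0.0, 0.631, 0.776, 0.002]
contact_force: [0.6, 6.1, -2.4]
gripper_width: 0.362
t 15.25 pos mm [531.5 128.4  81.3] jaw yaw 11.74 z [ 0.0026  0.0032 -1.    ] F [ 0.6  6.1 -2.4] w 0.362 q [ 0.01  0.5  -0.45  1.96  0.31  0.74 -0.42]
[1.4  0.17 0.63]
```

```bash
python3 -m handwheel '[0,-0.3,0,0,0,-2,0.2, 0,-0.4,0,-0.2,0.1,-4,0.2, 0,-0.4,0,-0.2,0.1,-6,0.2, 0,-0.4,0,-0.2,0.1,-6,0.2]'; python3 st.py; python3 -c "
from station import *;print(get_obs()['torque'].round(2))"
```

```text
t: 15.58
eef_pos: [0.5321, 0.1268, 0.0817]
tool_rot: [0.0, 0.67, 0.743, 0.002]
contact_force: [1.8, 6.4, -4.2]
gripper_width: 0.358
t 15.58 pos mm [532.1 126.8  81.7] jaw yaw 5.93 z [ 0.0033  0.0024 -1.    ] F [ 1.8  6.4 -4.2] w 0.358 q [-0.01  0.5  -0.42  1.97  0.29  0.74 -0.51]
[ 1.47 -0.63  0.27]
```

Total turned is 86°, with a rising resisting moment near the end. Letting go, rising and looking.

```bash
python3 -m handwheel '[0,0,0,0,0,0,0.5, 0,0,0,0,0,0,0.6, 0,0,0,0,0,0,0.65, 0,0,0.5,0,0,0,0.65, 0,0,3,0,0,0,0.65, -2,0,6,0,0,0,0.65, -6,0,8,0,0,0,0.65, -9,0,8,0,0,0,0.65]'; python3 st.py;python3 - <<'E'
from b import *
n="scene";im=read_camera(n)[:,:,::-1]; cv2.imwrite("pics/scene6.png",im)
i2=read_camera("top")[:,:,::-1]; cv2.imwrite("pics/top6.png",i2)
a=cv2.resize(im[190:265,240:330],(480,400),interpolation=cv2.INTER_CUBIC); b=cv2.resize(i2[160:220,190:238],(320,400),interpolation=cv2.INTER_CUBIC)
cv2.imwrite("pics/crop8.png",np.hstack([a,b]))
E
```

```text
t: 16.25
eef_pos: [0.4433, 0.1275, 0.1652]
tool_rot: [0.002, 0.67, 0.742, 0.004]
contact_force: [-0.2, 0.6, 0.2]
gripper_width: 0.654
t 16.25 pos mm [443.3 127.5 165.2] jaw yaw 5.88 z [ 0.009   0.0039 -1.    ] F [-0.2  0.6  0.2] w 0.654 q [ 0.04  0.25 -0.51  2.1   0.16  0.83 -0.47]
```

View pics/crop8.png

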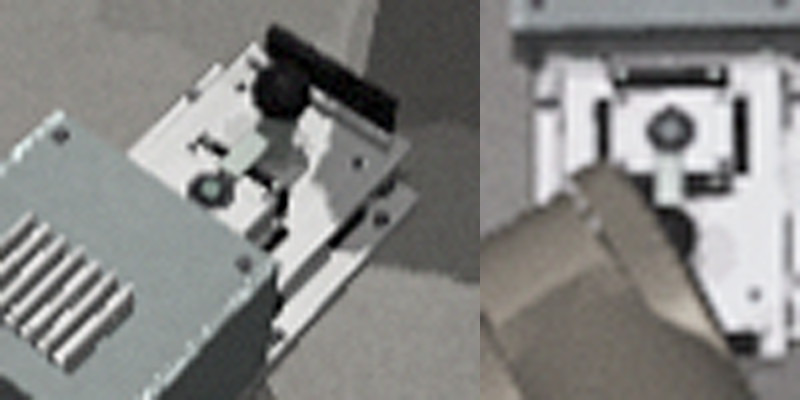

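The top view shows the keeper pointing at the module with its tip at about (218.9,183.5), and the lens is central in the nest. Checking the angle in numbers.

Run:
```python
from b import *
for uv in ((218.8,183.3),(218.8,189)):
  p=onz("top",uv,.066)*1000; d=p[:2]-[531,124.2]; print(p.round(1), "dir deg",np.degrees(np.arctan2(d[1],d[0])).round(1))
im=cv2.imread("pics/top6.png"); hsv=cv2.cvtColor(im,cv2.COLOR_BGR2HSV)
print("tilt row profile"); 
for y in range(183,192): print(y, im[y,212:226].tolist()[:] and [f"{int(c[0])-int(c[2])}" for c in im[y,212:226]], im[y,212:226,1].tolist())
g=im[:,:,1].copy()
blobs("top",g,212,173,14,11,0,140,.060,"lens",3,60)
i=cv2.imread("pics/top6.png",0)
```

```text
[576.4 121.2  66. ] dir deg -3.8
[556.4 120.6  66. ] dir deg -8.1
tilt row profile
183 ['4', '2', '1', '3', '6', '6', '2', '7', '4', '3', '2', '3', '5', '6'] [220, 226, 228, 216, 187, 179, 179, 167, 189, 236, 231, 230, 225, 206]
184 ['4', '2', '3', '3', '5', '4', '3', '3', '8', '5', '4', '3', '5', '6'] [213, 235, 236, 224, 203, 211, 215, 197, 203, 239, 236, 235, 232, 186]
185 ['2', '3', '5', '5', '5', '3', '5', '6', '4', '6', '5', '7', '6', '3'] [167, 194, 193, 179, 181, 206, 214, 197, 171, 184, 186, 185, 187, 157]
186 ['-1', '0', '-3', '2', '3', '4', '4', '2', '4', '-2', '-2', '1', '-1', '4'] [78, 67, 67, 73, 149, 215, 214, 198, 119, 39, 45, 41, 78, 105]
187 ['-7', '0', '4', '-1', '3', '6', '5', '5', '6', '-1', '3', '1', '0', '-1'] [85, 47, 47, 39, 145, 214, 218, 202, 120, 43, 50, 52, 99, 133]
188 ['-11', '-7', '1', '0', '2', '5', '4', '2', '2', '0', '-3', '2', '0', '0'] [103, 76, 40, 40, 148, 215, 222, 200, 112, 43, 39, 40, 48, 54]
189 ['-13', '-12', '-6', '-1', '4', '5', '4', '2', '2', '3', '2', '2', '0', '1'] [116, 97, 66, 40, 157, 221, 223, 209, 144, 87, 107, 131, 142, 138]
190 ['-14', '-15', '-10', '1', '2', '6', '3', '3', '0', '0', '2', '0', '2', '5'] [117, 112, 81, 55, 114, 168, 171, 173, 172, 187, 190, 207, 220, 219]
191 ['-17', '-13', '-12', '-5', '-3', '-4', '0', '1', '-2', '3', '2', '0', '2', '3'] [117, 116, 99, 77, 44, 31, 42, 60, 124, 197, 222, 218, 229, 232]
lens px [218.2 179.2] area 36.6 ctr [591.9 124.5] size [23.1 24.1] centroid [592.1 124.3] ang 136.98
```

The keeper lies parallel to the tester's x (about 1.7° against 1.9°), so it is at its stop. Now closing the fingers, turning the jaws to 92°, and going down in front of the push bar.

```bash
python3 -m handwheel '[-1,0,0,-0.2,0.5,7,0, -1,0,0,-0.2,0.5,14,0, -1,0,0,-0.2,0.5,21,0, -1,0,0,-0.2,0.5,28,0, -1,0,0,-0.2,0.5,35,0, -1,0,0,-0.2,0.5,42,0, -1,0,0,-0.2,0.5,48,0, -1,0,0,-0.2,0.5,48,0]' 60 | head -2; python3 -m handwheel '[0,-0.5,0,0,0,7,0, 0,-0.5,0,0,0,14,0, 0,-0.5,0,0,0,21,0, 0,-0.5,0,0,0,28,0, 0,-0.5,0,0,0,35,0, 0,-0.5,0,0,0,38,0, 0,-0.5,0,0,0,38,0]' | head -2; python3 st.py
```

```text
t: 17.02
eef_pos: [0.4281, 0.1255, 0.1625]
t: 17.6
eef_pos: [0.4284, 0.1201, 0.1625]
t 17.6 pos mm [428.4 120.1 162.5] jaw yaw 92.13 z [-7.0e-04 -7.3e-03 -1.0e+00] F [ 0.6 -0.2  0.2] w 0.002 q [ 0.27  0.28 -0.78  2.11  0.27  0.85  0.94]
```

```bash
python3 -m handwheel '[0,0.15,-3,0.4,0,0,0, 0,0.15,-6,0.4,0,0,0, 0,0.15,-9,0.4,0,0,0, 0,0.15,-11,0.4,0,0,0, 0,0.15,-11.7,0.4,0,0,0, 0,0.15,-11.7,0.4,0,0,0, 0,0.15,-11.7,0.4,0,0,0]'; python3 st.py
```

```text
t: 18.18
eef_pos: [0.4289, 0.1219, 0.0461]
tool_rot: [-0.0, -0.018, 1.0, -0.0]
contact_force: [0.6, -0.3, -0.1]
gripper_width: 0.001
t 18.18 pos mm [428.9 121.9  46.1] jaw yaw 92.04 z [-3.e-04 -3.e-04 -1.e+00] F [ 0.6 -0.3 -0.1] w 0.001 q [ 0.12  0.48 -0.64  2.2   0.5   0.61  0.72]
```

```bash
python3 -m handwheel '[1,0,0,0,0,0,0, 2,0.05,0,0,0,0,0, 2.8,0.1,0,0,0,0,0, 2.8,0.1,0,0,0,0,0]' | head -4; python3 -m handwheel '[0.3,0,0,0,0,0,0, 0.6,0,0,0,0,0,0, 0.9,0,0,0,0,0,0, 1.2,0,0,0,0,0,0, 1.2,0,0,0,0,0,0]' ; python3 st.py
```

```text
t: 18.52
eef_pos: [0.4603, 0.1233, 0.0472]
tool_rot: [0.002, -0.017, 1.0, 0.001]
contact_force: [0.4, 0.9, 0.3]
t: 18.93
eef_pos: [0.4713, 0.1233, 0.0469]
tool_rot: [0.001, -0.017, 1.0, 0.0]
contact_force: [-4.0, 0.3, 1.8]
gripper_width: -0.001
t 18.93 pos mm [471.3 123.3  46.9] jaw yaw 91.94 z [ 1.4e-03  7.0e-04 -1.0e+00] F [-4.   0.3  1.8] w -0.001 q [ 0.13  0.52 -0.63  2.11  0.5   0.66  0.76]
```

In contact (4 N). Pushing in smoothly at about 0.1 m/s.

```bash
python3 -m handwheel '[0.5,0,0,0,0,0,0, 1.2,0.03,0,0,0,0,0, 1.9,0.05,0,0,0,0,0, 2.6,0.07,0,0,0,0,0, 3.3,0.1,0,0,0,0,0, 4,0.12,0,0,0,0,0, 4.7,0.14,0,0,0,0,0, 5.2,0.16,0,0,0,0,0]'; python3 st.py
```

```text
t: 19.6
eef_pos: [0.5205, 0.1253, 0.0464]
tool_rot: [-0.002, -0.018, 1.0, -0.0]
contact_force: [-10.3, 0.7, 6.7]
gripper_width: 0.002
t 19.6 pos mm [520.5 125.3  46.4] jaw yaw 92.02 z [-3.9e-03 -5.0e-04 -1.0e+00] F [-10.3   0.7   6.7] w 0.002 q [ 0.13  0.59 -0.62  1.99  0.51  0.72  0.81]
```

```bash
python3 -m handwheel '[0.5,0.02,0,0,0,0,0, 0.9,0.03,0,0,0,0,0, 1.3,0.04,0,0,0,0,0, 1.4,0.05,0,0,0,0,0, 1.4,0.05,0,0,0,0,0]'; python3 -m handwheel '[0.3,0,0,0,0,0,0, 0.5,0,0,0,0,0,0, 0.5,0,0,0,0,0,0]'
```

```text
t: 20.02
eef_pos: [0.5317, 0.1258, 0.0457]
tool_rot: [-0.004, -0.018, 1.0, -0.001]
contact_force: [-9.2, -0.1, 5.8]
gripper_width: -0.002
t: 20.27
eef_pos: [0.5337, 0.1259, 0.0451]
tool_rot: [-0.007, -0.019, 1.0, -0.002]
contact_force: [-9.9, 1.3, 5.8]
gripper_width: 0.0
```

```bash
python3 -m handwheel '[0.4,0,0,0,-0.4,0,0, 0.7,0,0,0,-0.4,0,0, 0.7,0,0,0,-0.4,0,0]'; python3 st.py; python3 -m handwheel '[0.3,0,0,0,0,0,0, 0.6,0,0,0,0,0,0, 0.6,0,0,0,0,0,0]'; python3 st.py
```

```text
t: 20.52
eef_pos: [0.5361, 0.1259, 0.0443]
tool_rot: [-0.008, -0.019, 1.0, -0.003]
contact_force: [-14.2, -1.0, 9.4]
gripper_width: 0.001
t 20.52 pos mm [536.1 125.9  44.3] jaw yaw 92.21 z [-0.0154 -0.0058 -0.9999] F [-14.2  -1.    9.4] w 0.001 q [ 0.13  0.61 -0.62  1.95  0.5   0.76  0.83]
t: 20.77
eef_pos: [0.536, 0.1258, 0.0433]
tool_rot: [-0.013, -0.02, 1.0, -0.004]
contact_force: [-18.3, -0.7, 12.6]
gripper_width: -0.001
t 20.77 pos mm [536.  125.8  43.3] jaw yaw 92.32 z [-0.0263 -0.0091 -0.9996] F [-18.3  -0.7  12.6] w -0.001 q [ 0.13  0.62 -0.62  1.94  0.5   0.77  0.83]
```

At the stop: the position is stuck at 536 while the force rises. Holding about 1.8 s with a slight bias and taking a picture.

```bash
python3 -m handwheel '[0.4,0,0,0,0,0,0, 0.4,0,0,0,0,0,0, 0.4,0,0,0,0,0,0, 0.4,0,0,0,0,0,0, 0.4,0,0,0,0,0,0, 0.4,0,0,0,0,0,0, 0.4,0,0,0,0,0,0, 0.4,0,0,0,0,0,0]'; python3 -m handwheel '[0.3,0,0,0,0,0,0, 0.3,0,0,0,0,0,0, 0.3,0,0,0,0,0,0, 0.3,0,0,0,0,0,0, 0.3,0,0,0,0,0,0, 0.3,0,0,0,0,0,0, 0.3,0,0,0,0,0,0, 0.3,0,0,0,0,0,0]'; python3 st.py
python3 - <<'E'
from b import *
a=read_camera("scene")[:,:,::-1]; cv2.imwrite("pics/scene7.png",a)
s0=cv2.imread("pics/scene0.png")
f=lambda im:cv2.resize(im[180:250,255:325],(400,400),interpolation=cv2.INTER_CUBIC)
cv2.imwrite("pics/crop9.png",np.hstack([f(cv2.imread("pics/scene6.png")),f(a)]))
E
```

```text
t: 21.43
eef_pos: [0.5357, 0.1257, 0.0426]
tool_rot: [-0.017, -0.021, 1.0, -0.005]
contact_force: [-11.6, 1.1, 7.5]
gripper_width: 0.001
t: 22.1
eef_pos: [0.5355, 0.1256, 0.042]
tool_rot: [-0.02, -0.021, 1.0, -0.006]
contact_force: [-9.9, -0.2, 6.7]
gripper_width: -0.001
t 22.1 pos mm [535.5 125.6  42. ] jaw yaw 92.47 z [-0.0389 -0.0132 -0.9992] F [-9.9 -0.2  6.7] w -0.001 q [ 0.13  0.63 -0.62  1.93  0.5   0.78  0.84]
```

View pics/crop9.png

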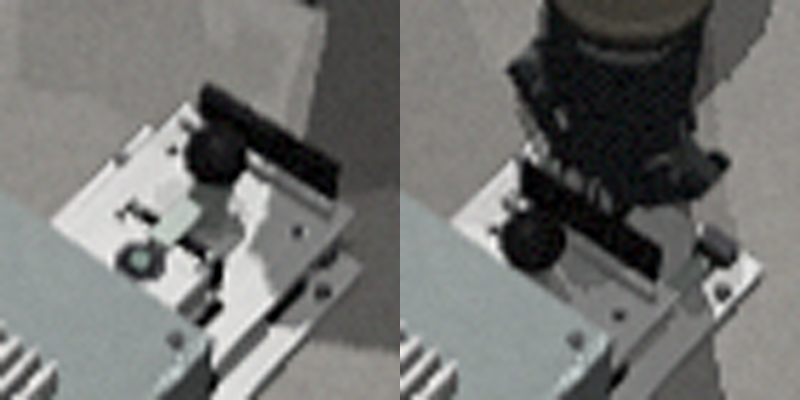

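Compared side by side, the ball moved from about (292.8,206.3) to (278.2,221.5), and the slide is deep in the hood. The force sagged and the tool tilted, so I correct the tilt, press harder and hold again, and measure the travel.

```bash
python3 -m handwheel '[0.8,0,0.2,0.7,-2.2,0,0, 1,0,0.2,0.7,-2.2,0,0, 1.1,0,0.2,0.7,-2.2,0,0, 1.1,0,0.2,0.7,-2.2,0,0, 1.1,0,0.2,0.7,-2.2,0,0, 1.1,0,0.2,0.7,-2.2,0,0, 1.1,0,0.2,0.7,-2.2,0,0, 1.1,0,0.2,0.7,-2.2,0,0]'; python3 st.py
python3 - <<'E'
from b import *
a=read_camera("scene"); cv2.imwrite("pics/scene8.png",a[:,:,::-1])
for f in ("scene6","scene7","scene8"):
    g=cv2.imread(f"pics/{f}.png",0); x,y=(288,201) if f=="scene6" else (273,216)
    # white base screws stay; bar bottom-left corner & ball via Hough
    c=cv2.resize(g[y-8:y+20,x-8:x+22],None,fx=8,fy=8,interpolation=cv2.INTER_CUBIC)
    h=cv2.HoughCircles(cv2.GaussianBlur(c,(0,0),3),cv2.HOUGH_GRADIENT,1,60,param1=80,param2=10,minRadius=32,maxRadius=56)
    for u in (h[0][:2] if h is not None else []):
        uv=(u[:2]+.5)/8-.5+[x-8,y-8]; print(f,uv.round(1),(u[2]/8).round(1),(1000*onz("scene",uv,.09)).round(1))
E
```

```text
t: 22.82
eef_pos: [0.5363, 0.1256, 0.0418]
tool_rot: [-0.009, -0.023, 1.0, -0.003]
contact_force: [-25.7, 1.2, 13.3]
gripper_width: 0.001
t 22.82 pos mm [536.3 125.6  41.8] jaw yaw 92.65 z [-0.0179 -0.0057 -0.9998] F [-25.7   1.2  13.3] w 0.001 q [ 0.13  0.62 -0.62  1.95  0.51  0.76  0.83]
scene6 [302.6 207.1] 5.0 [511.7 148.6  90. ]
scene6 [305.9 215.9] 4.8 [530.5 175.5  90. ]
scene7 [277.6 221.2] 5.9 [600.8 127.5  90. ]
scene8 [277.5 221.8] 5.6 [602.4 128.3  90. ]
scene8 [270.9 209.8] 4.4 [582.9  85.8  90. ]
```

The travel is about 70 mm, with 25 N against a 10 N spring, so it is hard on the stop. One more hold, then withdraw steadily.

```bash
python3 -m handwheel '[0.9,0,0.1,0.3,-1,0,0, 0.9,0,0.1,0.3,-1,0,0, 0.9,0,0.1,0.3,-1,0,0, 0.9,0,0.1,0.3,-1,0,0, 0.9,0,0.1,0.3,-1,0,0, 0.9,0,0.1,0.3,-1,0,0, 0.9,0,0.1,0.3,-1,0,0, 0.9,0,0.1,0.3,-1,0,0]'; python3 -m handwheel '[0.9,0,0.1,0.2,-0.6,0,0, 0.9,0,0.1,0.2,-0.6,0,0, 0.9,0,0.1,0.2,-0.6,0,0, 0.9,0,0.1,0.2,-0.6,0,0, 0.9,0,0.1,0.2,-0.6,0,0, 0.9,0,0.1,0.2,-0.6,0,0]'; python3 st.py
```

```text
t: 23.53
eef_pos: [0.5362, 0.1255, 0.0411]
tool_rot: [-0.008, -0.024, 1.0, -0.002]
contact_force: [-24.0, 0.0, 13.6]
gripper_width: 0.001
t: 24.03
eef_pos: [0.5362, 0.1254, 0.0405]
tool_rot: [-0.01, -0.026, 1.0, -0.003]
contact_force: [-24.5, 0.5, 14.8]
gripper_width: 0.001
t 24.03 pos mm [536.2 125.4  40.5] jaw yaw 92.97 z [-0.0206 -0.0062 -0.9998] F [-24.5   0.5  14.8] w 0.001 q [ 0.13  0.62 -0.62  1.95  0.51  0.76  0.84]
```

```bash
python3 -m handwheel '[-0.4,0,0,0,0,0,0, -1,-0.03,0,0,0,0,0, -1.6,-0.05,0,0,0,0,0, -2.2,-0.07,0,0,0,0,0, -2.8,-0.09,0,0,0,0,0, -3.4,-0.11,0,0,0,0,0, -4,-0.13,0,0,0,0,0, -4.6,-0.15,0,0,0,0,0]'; python3 -m handwheel '[-0.6,0,0,0,0,0,0, -1.2,0,0,0,0,0,0, -1.8,0,0,0,0,0,0, -2.3,-0.1,0,0,0,0,0, -2.8,-0.1,0,0,0,0,0, -3.4,-0.1,0,0,0,0,0, -4.2,-0.1,0,0,0,0,0, -5.5,-0.1,0,0,0,0,0]'; python3 st.py
```

```text
t: 24.7
eef_pos: [0.4893, 0.1236, 0.0401]
tool_rot: [-0.011, -0.026, 1.0, -0.003]
contact_force: [-3.3, 0.7, -1.8]
gripper_width: -0.003
t: 25.37
eef_pos: [0.4352, 0.123, 0.0405]
tool_rot: [-0.01, -0.025, 1.0, -0.002]
contact_force: [-0.1, 0.1, 0.6]
gripper_width: -0.003
t 25.37 pos mm [435.2 123.   40.5] jaw yaw 92.92 z [-0.0192 -0.0054 -0.9998] F [-0.1  0.1  0.6] w -0.003 q [ 0.12  0.51 -0.64  2.17  0.5   0.64  0.74]
```

Free of the bar. Moving up and away, then a last look.

```bash
python3 -m handwheel '[0,0,3,0,0,0,0, 0,0,7,0,0,0,0, 0,0,11,0,0,0,0, 0,-4,15,0,0,0,0, 0,-8,18,0,0,0,0, 0,-12,18,0,0,0,0, 0,-15,18,0,0,0,0, 0,-15,18,0,0,0,0]'
python3 - <<'E'
from b import *
a=read_camera("scene")[:,:,::-1].copy(); cv2.imwrite("pics/scene9.png",a)
b=read_camera("top")[:,:,::-1].copy(); cv2.imwrite("pics/top9.png",b)
x=cv2.resize(b[160:220,190:238],(320,400),interpolation=cv2.INTER_CUBIC); y=cv2.resize(a[190:265,240:330],(480,400),interpolation=cv2.INTER_CUBIC)
cv2.imwrite("pics/crop10.png",np.hstack([y,x]))
g=b[:,:,1].copy(); g0=cv2.imread("pics/top0.png")[:,:,1].copy()
blobs("top",g,212,173,14,11,0,140,.060,"lens",8,60)
for n,G in (("before",g0),("after",g)):
  blobs("top",G,328,185,28,22,120,255,.026,n+" heatsink",100)
  blobs("top",G,135,155,26,24,0,75,.012,n+" ring",15,400)
  blobs("top",G,132,205,20,30,0,70,.01,n+" driver",20,300)
  blobs("top",G,295,112,22,28,0,88,.06,n+" carton",60,500)
  blobs("top",G,200,205,40,14,0,80,.066,n+" bar",40)
E
```

```text
t: 26.03
eef_pos: [0.4352, -0.0342, 0.2215]
tool_rot: [-0.009, -0.021, 1.0, -0.004]
contact_force: [-0.4, -0.6, -0.6]
gripper_width: -0.003
lens px [218.2 179.2] area 36.2 ctr [591.8 124.5] size [23.1 24.1] centroid [592.1 124.3] ang 136.98
before heatsink px [341.6 196.7] area 206.7 ctr [ 544.7 -310.9] size [47.  62.1] centroid [ 543.8 -311.1] ang 96.72
before ring px [150.8 171.9] area 15.2 ctr [624.3 369.6] size [17.3 48.7] centroid [624.4 367.7] ang 125.87
before ring px [142.7 163.4] area 21.1 ctr [653.6 400. ] size [20.7 54.3] centroid [654.7 401.5] ang 148.36
before driver px [141.8 221.9] area 147.4 ctr [445.4 391.4] size [77.5 27.3] centroid [444.5 391.4] ang 5.04
before carton px [300.2 131.8] area 105.1 ctr [ 767.6 -159.3] size [87.9 49.8] centroid [ 762.5 -163.1] ang 39.17
before bar px [218.2 211.7] area 93.4 ctr [477.4 120.4] size [14.6 87.1] centroid [477.6 121.5] ang 90.97
after heatsink px [341.6 196.7] area 208.8 ctr [ 544.7 -311. ] size [47.1 62.3] centroid [ 543.9 -311.1] ang 97.01
after ring px [143.  162.4] area 15.2 ctr [657.9 398.5] size [15.9 47.2] centroid [658.  400.7] ang 139.73
after driver px [141.8 221.8] area 146.0 ctr [445.5 391.5] size [77.1 27.2] centroid [444.7 391.4] ang 5.04
after carton px [300.1 131.8] area 101.5 ctr [ 768.  -158.8] size [86.7 49.5] centroid [ 762.4 -163.2] ang 38.55
after bar px [223.2 212.2] area 123.7 ctr [473.2 105.7] size [ 25.7 116.1] centroid [476.4 108.9] ang 92.34
```

View pics/crop10.png

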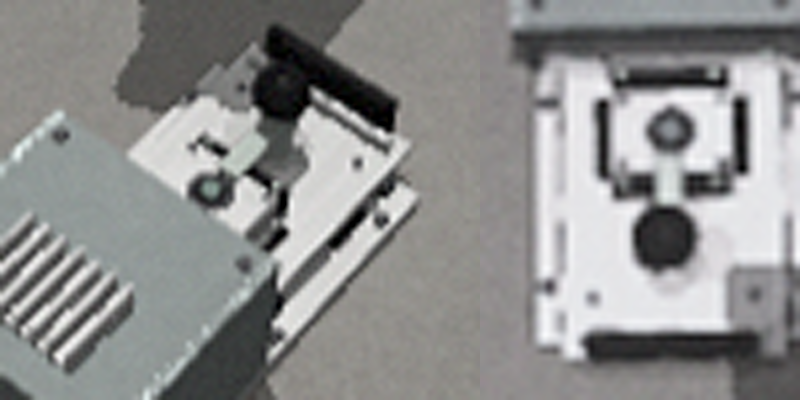

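The slide is back out: the lens is at the same pixel (218.2,179.2) as before the push. The keeper is over the module's front edge and the bystanders haven't moved. Handing in.

```bash
python3 -c "
from station import *
print(hand_in())"
```

```text
the job is handed in; nothing more can be done
None
```

The job is handed in at about 26 s of robot time; no verdict was reported. The module is locked in its nest with the slide back out.

**What I did**
- I lifted the module from the tray across its width, laid it on the bench and let it go.
- I took it again across its ends and set it into the nest. Floor contact came within 0.5 mm of the expected height.
- I turned the ball clockwise by about 86° of wrist turn, and the resisting moment rose near the end. The keeper lies along the tester's x to within a few degrees.
- I pushed the slide in and held it on its stop for about 3 s, pressing with up to 25 N against the roughly 10 N spring. I then let it come back out.

**Last checks**
- **Module and slide:** the lens is at the same pixel after the push as before it, so the slide is out and the module is seated.
- **Heat sink, screwdriver and carton:** all are within 1 mm of where they started.
- **Robot:** clear of everything.

**Checks that were weak or disagreed**
- The lens-ring mask did not isolate the ring, so it has no numeric check. The arm never went near it.
- The push-bar measurement at the end merged with a shadow and was discarded; I used the lens pixel instead.
- During the first hold the push force sagged to about 10 N with a 2° tool tilt, so I corrected it and held again.
- The two cameras differed by a few millimetres on some points. The seating contact settled the nest position.

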